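Pack the counting blocks and stack the turned tote

TASK

Pick up the yellow scoop tray by its upright back grip, tip its three wooden pieces into the blue tote without touching the pieces with the gripper, and set the tray down flat on the desk. Then put the green tote gently on top of the blue one, turned so that the orange ends are at opposite ends and it stacks instead of nesting, with all four feet dropped fully home in the blue tote's rim pockets so that it sits level, and let go; the grey rim collar with the pockets is loose, so feel for them. Do not shift the mug, bell, staple remover or ruler.

Things in the scene. Friction and masses are not known exactly. Their poses are not given: they have to be found in the camera images.
- base_tote: Blue stack-nest tote, loose, 0.5 to 0.8 kg, stays on the desk. Tapered tub, rim 75 high, about 190 x 118 outside at the rim; inside 180 x 110 at the rim, 152 x 82 at the floor; floor 5 thick. One short end wall (local +x) is orange, the rest blue. Origin: centre of the underside; x along its length to the orange end, y to a long side, z up.
- base_tote_mark (a point): Top middle of the blue tote's orange end wall, at local (91, 0, 75). The end walls are plain and carry nothing above the rim.
- base_tote_pocket (a point): Nominal pocket place on the blue tote, local (40, 60, 70). A grey clip-on collar round its rim has four pockets 24 long (x), 5 deep, closed outside at y = +-66: x = -74 and +40 on both long sides. The collar is loose: all four sit up to 7 off these places, the same way along x; this point does not follow. A push over 10 N shifts it.
- top_tote: Green stack-nest tote, same shape as the blue one (grips at y +-60 too), with an orange end at local +x; loose, empty, 0.15 to 0.3 kg. Origin and axes as for the blue one. With the orange ends the same way its feet go down the blue slots and it nests, origin only about 35 above the blue one's. Turned half a turn it stacks: origin 75 above while on the rim, 70 when home in the pockets.
- top_tote_mark (a point): Top middle of the green tote's orange end wall, at local (91, 0, 75).
- top_tote_grip (a point): Middle of one of the green tote's two upright grips, at local (0, 60, 90); the other is at (0, -60, 90). Each is a plate 10 thick (y), 36 wide (x), from the rim up to z 105. Held by one grip the tote may sag or slip a millimetre or two.
- top_tote_foot (a point): Underside of one of the green tote's four feet, at local (74, 60, 0). Feet at x = +74 and -40 on both long sides, 20 long (x), reaching out to y = +-64, undersides level with the tote's. They fit the pockets with about 2 mm play each way, or pass down slots in the blue long walls (x = +74 and -40) if not turned.
- tray: Yellow scoop tray, loose, 0.15 kg, 200 long (x) x 100 wide x 30 high: floor 5 thick, side walls 30 high, open without any lip at its +x end. At the -x end an upright grip plate, 10 thick (x), 60 wide (y), centred at local x = -95, rises to z 65. Origin: centre of the underside; x points to the open end. The pieces start to slide at a tilt of 15 to 23 degrees.
- tray_grip (a point): On the tray's grip plate, at local (-95, 0, 45): a good height to hold it.
- tray_lip (a point): Middle of the tray's open edge, upper face of the floor, at local (100, 0, 5).
- block_red: Red wooden counting block, 60 x 32 x 28 high, 35 g, in the tray. Origin: centre of its underside, x along its length.
- block_natural: Plain wooden counting block, 60 x 32 x 28 high, 35 g, in the tray. Origin: centre of its underside, x along its length.
- disc_green: Green wooden counting disc, 60 diameter, 28 high, 45 g, in the tray near its open end. Origin: centre of one face.
- disc_green_center (a point): Centre of the green disc.
- mug: Bystander: blue ceramic mug, 84 diameter, 95 high, handle at its +y. Origin: centre of the underside.
- bell: Bystander: brass hand bell standing on its mouth, 72 diameter, 120 high. Origin: centre of the underside.
- staple_remover: Bystander: black spring-jaw staple remover, about 80 x 34 x 40 high. Origin: centre of the underside.
- ruler: Bystander: pale birch ruler fragment, about 140 x 32 x 5, lying flat, long in its x. Origin: centre of the underside.

How it is judged:
By the outcome, as a careful person would: the job done as asked, in the order asked, and still so for the second after the job is handed in, with the robot touching nothing.
It also fails if it takes over 70 s, if anything falls off the work surface, if the arm or the gripper's body presses on something with over 40 N, if the wrist force passes 120 N, or if a joint passes its speed limit or range.

ROBOT

A 6-joint arm with a two-finger parallel gripper is mounted at the origin on the work surface. World frame = base frame: x ahead of the robot, y to its left, z up, the work surface at z = 0. Lengths are in m, angles in rad, forces in N, time in s.
With the tool pointing down it reaches from about 0.3 to 0.875 m from the base axis. Payload 6.4 kg.
Tool frame: the origin (TCP) lies midway between the tips of the shut fingers; the grasp point (between the pads) lies 19 mm behind it; z points along the fingers, y is the line along which they close (so a half turn about z gives the same grasp; the last joint's range is limited). The gripper opens to 85 mm and grips with 20 to 120 N. Pads are 22 mm wide; open, the fingers measure 114 mm over their backs; the gripper's body (76 mm by 85 mm) begins 54 mm behind the grasp point. The pads swing forward as they close: fully open they stand 13 mm farther back than shut.
Start: joints at [-1.497, 0.181, 1.607, -0, 1.354, -0.206], TCP at [0.159, -0.553, 0.231] pointing down, gripper open.
Joint ranges: [-2.99, 2.99], [-0.89, 2.07], [0.3, 2.58], [-1.14, 4.28], [0, 2.63], [-3.12, 3.12]. Speed limits (rad/s): [2.57, 2.57, 3.01, 3.14, 3.14, 3.14].

INTERFACE

Orientations are given as a unit quaternion [w, x, y, z].
In Python, from bench import status, camera, ctrl gives the robot as it stands. The module is installed in compiled form; this text tells all that it offers.
- The arm moves only by the shell command python3 -m handwheel 'ROWS'. ROWS is JSON, a list that holds one entry, the list of rows, each a list of 7 numbers: the opening, from -1 (shut) to 1 (fully open), then the shift along the tool's x, y, z in cm, then the turn, a rotation vector about the tool's x, y, z in degrees. A call has 1 to 10 rows; each row is the pose to reach, as a shift and turn from the pose commanded when the call began, along the tool's axes at that moment; what a row does not reach only later rows make up. A row lasts 1/8 s, in which the tool goes at most 62.5 mm and 10.7 degrees, less where a joint would pass 70% of its speed; a pose out of reach is approached as far as the arm can. A call with a gripper value outside its range is refused whole. The fingers move at their own pace and stop on an object; the grip force is fixed at half the most. Time passes only in rows, so rows that repeat a pose let the fingers close. It gives the time, the measured TCP pose, the force, the opening and the grip force at its end, in the units of the state.
- status.get_obs(): the state, without advancing time (a new reading comes with each control period).
- camera(name): name is "scene" or "top"; returns a dict with "frame" (480x640x3 uint8, blue, green, red), "depth" (480x640 float32, m along the optical axis (not along the pixel's ray), 0 where there is no reading), "fx", "fy", "cx", "cy" (pixels), "extrinsics" (4x4, takes a point from camera to world coordinates). Camera axes: x right, y down, z forward; pixel columns grow to the right and rows downward; lengths in m; the calibration is good to about 2 mm. A picture is of the moment at which its call begins.
- ctrl.hand_in(): hands the job in; it is judged then, once.
The state is a dict: "time_s": time; "q": joint angles; "dq": joint speeds; "joint_efforts": joint torques, N m; "eef_pos": TCP position; "eef_rot": TCP orientation; "wrist_force": force on the tool from outside, world axes, zero at the start; "torque": the same for the moment, N m; "opening": opening from 0.0 (shut) to 1.0 (fully open); "grasp_force": force on a finger pad.
Only numpy, scipy, OpenCV 4.12 (cv2) and the standard library are available. Lean on these libraries where they do the work, as an engineer would, in place of code of your own. Each camera call takes 0.05 s, during which the arm holds its last target. There are 200 camera calls.

## Working session

There is one attempt and no reset: what is moved stays moved. The work goes in short steps, Python scripts to look and compute and a shell command to move; the robot and the scene stay as the last step left them, time stands still between calls to the robot, and variables do not carry over. Pictures are saved under pics/ and viewed, at most 10 in all, crops included, and the job is handed in when it is done.

```bash
mkdir -p pics
python3 - <<'E'
from bench import status,camera
import cv2,numpy as np
o=status.get_obs();print({k:np.round(v,3) for k,v in o.items()})
for n in("scene","top"):
    c=camera(n);cv2.imwrite(f"pics/{n}0.png",c["frame"]);np.savez(f"{n}0.npz",**c)
    print(n,c["fx"],c["cx"],c["cy"],np.round(c["extrinsics"],3))
E
```

```text
{'time_s': np.float64(0.0), 'q': array([-1.497,  0.182,  1.608, -0.   ,  1.354, -0.206]), 'dq': array([ 0.   ,  0.001,  0.001, -0.002, -0.001, -0.001]), 'joint_efforts': array([ 0.0000e+00, -4.4488e+01, -3.5134e+01, -0.0000e+00,  9.0000e-03,
        0.0000e+00]), 'eef_pos': array([ 0.159, -0.552,  0.23 ]), 'eef_rot': array([-0.001,  0.99 ,  0.139,  0.   ]), 'wrist_force': array([-1.38 ,  0.743,  0.427]), 'torque': array([-0.004, -0.019, -0.005]), 'grasp_force': np.float64(0.0), 'opening': np.float64(1.001)}
scene 560.8145874493243 314.70386270282216 234.73297849269514 [[-0.858  0.361 -0.366  1.049]
 [ 0.514  0.576 -0.636  0.897]
 [-0.019 -0.734 -0.679  1.038]
 [ 0.     0.     0.     1.   ]]
top 457.5813711754139 319.98367745111796 239.49635153450131 [[ 0.006 -0.994  0.11   0.438]
 [-0.999 -0.002  0.036 -0.013]
 [-0.036 -0.11  -0.993  1.096]
 [ 0.     0.     0.     1.   ]]
```

View pics/scene0.png

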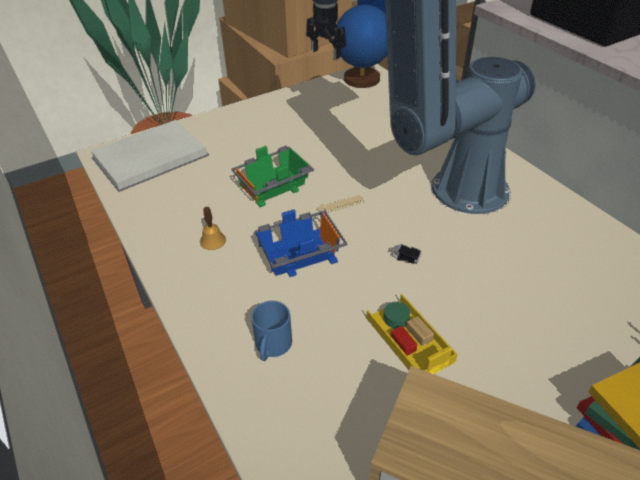

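View pics/top0.png

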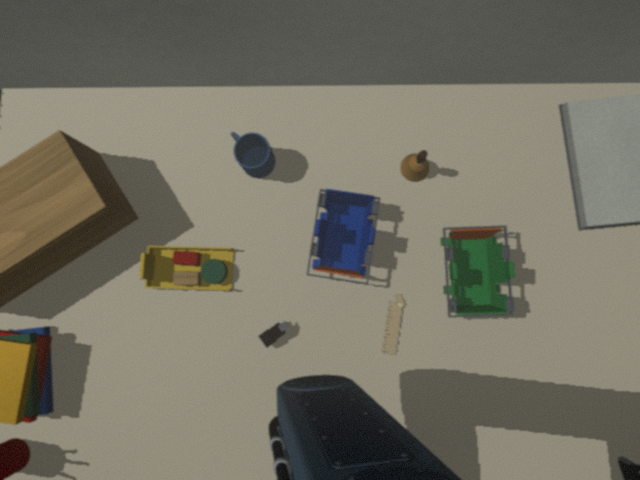

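The top view shows the tray grip at left (≈145,265) and its open end at right (235,270). The blue tote is at (345,235) with its orange end at the bottom, toward the robot. The green tote is at (478,272) with its orange end at the top, so the two are already opposed. The ruler is at (393,325), the staple remover at (272,333) and a tall wooden box at (70,220).

```bash
cat > h.py <<'E'
import cv2,numpy as np
from scipy.spatial.transform import Rotation as R
def load(n,live=True):
    if live:
        from bench import camera
        c=camera(n)
    else: c=np.load(f"{n}0.npz")
    c={k:np.array(c[k]) for k in c}
    v,u=np.mgrid[:480,:640]; d=c["depth"]
    P=np.stack([(u-c["cx"])/c["fx"]*d,(v-c["cy"])/c["fy"]*d,d],-1)
    E=c["extrinsics"]; c["P"]=P@E[:3,:3].T+E[:3,3]; c["hsv"]=cv2.cvtColor(c["frame"],cv2.COLOR_BGR2HSV)
    return c
def ray(c,u,v,z):
    E=c["extrinsics"];d=E[:3,:3]@np.array([(u-c["cx"])/c["fx"],(v-c["cy"])/c["fy"],1]);o=E[:3,3]
    return o+d*(z-o[2])/d[2]
HS={"yellow":((20,150,80),(32,255,255)),"blue":((108,170,40),(125,255,255)),"green":((50,150,40),(70,255,255)),"orange":((5,170,60),(14,255,255)),"red":((0,180,60),(4,255,255)),"disc":((70,100,20),(90,255,160))}
def mask(c,k,box=None):
    m=cv2.inRange(c["hsv"],*map(np.array,HS[k]))>0
    if box:
        b=np.zeros_like(m);b[box[1]:box[3],box[0]:box[2]]=1;m&=b
    return m&(c["depth"]>0)
def rect(p):
    (cx,cy),(w,h),a=cv2.minAreaRect((p[:,:2]*1000).astype(np.float32));
    return np.round([cx,cy,w,h,a],1)
E
python3 - <<'E'
from h import *
t=load("top",False);s=load("scene",False)
B={"yellow":((135,235,245,300),(355,285,465,380)),"blue":((300,180,385,290),(245,200,350,280)),"green":((435,220,520,325),(225,140,320,210)),"orange":None,"disc":((190,250,235,295),(380,295,415,330)),"red":((165,245,205,270),(385,320,420,360))}
for k,b in B.items():
  if not b:continue
  for c,bx in((t,b[0]),(s,b[1])):
    p=c["P"][mask(c,k,bx)];q=p[p[:,2]>np.percentile(p[:,2],60)]
    print(k,len(p),"z",np.round(np.percentile(p[:,2],[1,25,50,75,99]),3),rect(p),np.round(np.median(q,0),3))
for nm,bx in(("boxtop",(40,150,90,230)),("bell",(403,155,428,180)),("mug",(235,135,272,175)),("rul",(385,300,402,350)),("stap",(262,322,290,345)),("desk",(250,300,260,310))):
    p=t["P"][bx[1]:bx[3],bx[0]:bx[2]].reshape(-1,3);print(nm,np.round(np.percentile(p,[2,50,98],axis=0),3).tolist())
for nm,bx in(("b-orange",(300,180,385,290)),("g-orange",(435,220,520,325))):
    p=t["P"][mask(t,"orange",bx)];print(nm,len(p),np.round(np.median(p[p[:,2]>.05],0),3),rect(p))
# box extents
p=t["P"][100:320,0:200].reshape(-1,3);p=p[p[:,2]>.1];print("box",np.round(np.percentile(p,[1,50,99],axis=0),3).tolist())
big=[cv2.resize(t["frame"][225:305,130:250],None,fx=3.3,fy=3.3),cv2.resize(t["frame"][180:320,300:520],None,fx=3.6,fy=3.6)]
cv2.imwrite("pics/c1.png",big[1])
E
```

```text
yellow 1082 z [0.002 0.005 0.007 0.009 0.068] [489.8 337.6 195.2  95.6  88.8] [0.498 0.379 0.009]
yellow 2000 z [0.001 0.006 0.017 0.03  0.068] [496.9 376.5 290.8 134.9  78.1] [0.495 0.426 0.031]
blue 15 z [0.001 0.006 0.006 0.008 0.01 ] [581.2 -53.6  97.8  36.5  13.3] [ 0.586 -0.063  0.008]
blue 2129 z [0.001 0.01  0.027 0.059 0.105] [575.7 -26.2 131.2 173.4  83.9] [ 0.569 -0.078  0.066]Traceback (most recent call last):
  File "<stdin>", line 7, in <module>
    return _quantile_unchecked(
        a, q, axis, out, overwrite_input, method, keepdims, weights)
    return _ureduce(a,
                    func=_quantile_ureduce_func,
    ...<5 lines>...
                    overwrite_input=overwrite_input,
                    method=method)
    r = func(a, **kwargs)
    result = _quantile(arr,
                       quantiles=q,
    ...<2 lines>...
                       out=out,
                       weights=wgt)
    slices_having_nans = np.isnan(arr[-1, ...])
                                  ~~~^^^^^^^^^
IndexError: index -1 is out of bounds for axis 0 with size 0
```

```bash
python3 - <<'E'
import re
s=open('h.py').read()
s=re.sub(r'HS=.*','HS={"yellow":((20,120,60),(34,255,255)),"blue":((105,130,30),(128,255,255)),"green":((50,110,30),(75,255,255)),"orange":((4,140,50),(16,255,255)),"red":((0,150,60),(4,255,255)),"disc":((65,80,20),(95,255,160))}',s)
open('h.py','w').write(s)
E
python3 - <<'E'
from h import *
t=load("top",False);s=load("scene",False)
B={"yellow":((135,235,245,300),(355,285,465,380)),"blue":((300,180,385,290),(245,200,350,280)),"green":((435,220,520,325),(225,140,320,210)),"disc":((190,250,235,295),(380,295,415,330)),"red":((165,245,205,270),(385,320,420,360))}
for k,b in B.items():
  for c,bx in((t,b[0]),(s,b[1])):
    p=c["P"][mask(c,k,bx)]
    if len(p)<5: print(k,"few");continue
    print(k,len(p),"z",np.round(np.percentile(p[:,2],[1,25,50,75,99]),3),rect(p))
    if k in("blue","green"):
      for sg in 0,1:
        pass
      g=p[p[:,2]>.085]; print("  grips",len(g),np.round(g[:,:2].mean(0),3) if len(g) else"", rect(g) if len(g)>4 else "")
    if k=="yellow":
      g=p[p[:,2]>.045];print("  grip",len(g),rect(g) if len(g)>4 else "")
for nm,bx in(("boxtop",(40,150,90,230)),("bell",(403,155,428,180)),("mug",(235,135,272,175)),("rul",(385,300,402,350)),("stap",(262,322,290,345)),("desk",(250,300,260,310))):
    p=t["P"][bx[1]:bx[3],bx[0]:bx[2]].reshape(-1,3);print(nm,np.round(np.percentile(p,[2,50,98],axis=0),3).tolist())
for c,bs in((t,(("b",(300,180,385,290)),("g",(435,220,520,325)))),(s,(("b",(245,200,350,280)),("g",(225,140,320,210))))):
  for nm,bx in bs:
    p=c["P"][mask(c,"orange",bx)]
    if len(p)>5:print(nm,"orange",len(p),np.round(np.median(p,0),3),np.round(p[:,2].max(),3),rect(p[p[:,2]>p[:,2].max()-.02]))
p=t["P"][100:320,0:140].reshape(-1,3);p=p[p[:,2]>.1];print("box",np.round(np.percentile(p,[1,50,99],axis=0),3).tolist())
cv2.imwrite("pics/c1.png",cv2.resize(t["frame"][180:320,300:520],None,fx=3.6,fy=3.6,interpolation=cv2.INTER_CUBIC))
E
```

```text
yellow 2371 z [0.002 0.005 0.007 0.017 0.067] [488.9 337.  200.3  98.8  88.6]
  grip 162 [491.6 430.7  57.    9.2   0.6]
yellow 2145 z [0.001 0.006 0.016 0.03  0.121] [501.8 376.8 305.5 154.8  71.5]
  grip 259 [537.9 455.5 158.5  42.3  29.9]
blue 1792 z [0.002 0.006 0.008 0.02  0.108] [571.8 -30.  126.1 171.6  82.1]
  grips 121 [ 0.565 -0.041] [566.4 -29.3 126.3  34.2  81.6]
blue 2323 z [0.001 0.01  0.027 0.06  0.105] [571.2 -27.5 134.3 184.6  83.1]
  grips 205 [ 0.571 -0.016] [568.3 -25.9 129.5  34.9  81.2]
green 2371 z [0.003 0.006 0.01  0.041 0.108] [ 475.9 -324.4  168.8  128.2    2.2]
  grips 173 [ 0.483 -0.324] [ 481.9 -324.    34.7  128.2    1. ]
green 1833 z [0.002 0.016 0.035 0.062 0.105] [ 480.7 -327.1  194.   142.4    4.8]
  grips 157 [ 0.485 -0.312] [ 485.2 -321.4   36.6  133.1    1.4]
disc 17 z [0.03  0.033 0.035 0.036 0.039] [484.4 278.8  32.6  42.2  53.4]
disc 488 z [0.012 0.03  0.032 0.034 0.038] [482.3 279.   57.9  55.5  61.2]
red 249 z [0.03  0.033 0.034 0.036 0.04 ] [512.  341.5  54.2  26.8  86.9]
red 369 z [0.013 0.03  0.033 0.034 0.038] [514.1 345.1  60.2  30.3  85.1]
boxtop [[0.564, 0.511, 0.113], [0.646, 0.563, 0.165], [0.736, 0.615, 0.168]]
bell [[0.706, -0.232, 0.0], [0.726, -0.194, 0.034], [0.763, -0.173, 0.116]]
mug [[0.711, 0.14, -0.001], [0.762, 0.187, 0.035], [0.815, 0.234, 0.098]]
rul [[0.305, -0.165, -0.001], [0.36, -0.145, 0.006], [0.416, -0.127, 0.011]]
stap [[0.311, 0.098, -0.002], [0.34, 0.127, 0.031], [0.363, 0.161, 0.041]]
desk [[0.392, 0.171, -0.003], [0.403, 0.181, 0.001], [0.414, 0.193, 0.005]]
b orange 109 [ 0.479 -0.021  0.073] 0.082 [478.5 -16.8 103.1   5.3  80.8]
g orange 193 [ 0.572 -0.324  0.071] 0.082 [ 573.6 -321.     5.6  104.6    2.1]
b orange 351 [ 0.483 -0.023  0.052] 0.08 [478.7 -16.3 106.5   9.4  79.6]
g orange 100 [ 0.575 -0.323  0.066] 0.078 [ 575.9 -322.7    6.5  105.7    1.4]
box [[0.438, -0.013, 0.103], [0.618, 0.603, 0.164], [0.764, 0.702, 1.096]]
```

View pics/c1.png

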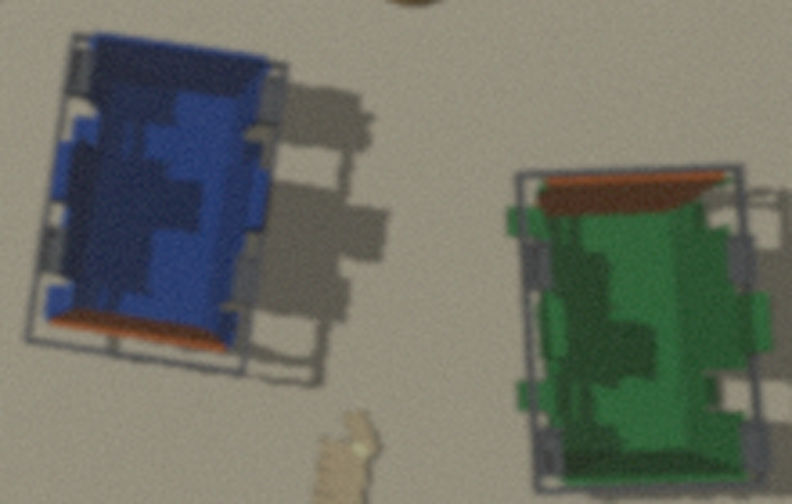

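The crop shows both totes clearly, with grey pocket blocks on the collars. On the blue tote they are at crop (80,70), (270,100), (50,250) and (245,275). Next I'll measure the pockets and the box clearance, and write a helper that works out offsets.

```bash
cat > g.py <<'E'
# usage: g.py x y z(m, TCP) toolx_yaw_deg [tilt_deg about tool x] -> shift cm & turn deg in tool axes from present pose
import sys,numpy as np
from scipy.spatial.transform import Rotation as R
from bench import status
o=status.get_obs();w=o["eef_rot"];C=R.from_quat([w[1],w[2],w[3],w[0]])
a=list(map(float,sys.argv[1:]));
T=R.from_euler("z",a[3],degrees=True)*R.from_euler("x",180,degrees=True)*R.from_euler("x",a[4] if len(a)>4 else 0,degrees=True)
print("shift cm",np.round(C.inv().apply(np.array(a[:3])-o["eef_pos"])*100,2),"turn",np.round((C.inv()*T).as_rotvec(degrees=True),1))
print("t",round(float(o["time_s"]),2),"pos",np.round(o["eef_pos"],4),"F",np.round(o["wrist_force"],1),"M",np.round(o["torque"],2),"open",round(float(o["opening"]),3),"gf",round(float(o["grasp_force"]),1),"tz",np.round(C.apply([[1,0,0],[0,0,1]]),3).tolist(),"q",np.round(o["q"],2))
E
python3 - <<'E'
from h import *
t=load("top",False);s=load("scene",False)
for c in(t,s):
    p=c["P"].reshape(-1,3);m=(p[:,2]>.05)&(p[:,2]<.3)&(p[:,0]>.4)&(p[:,0]<.66)&(p[:,1]>.38)&(p[:,1]<.58);q=p[m]
    q=q[np.hypot(q[:,0]-.491,q[:,1]-.431)>.04];d=np.hypot(q[:,0]-.491,q[:,1]-.431);i=np.argsort(d)[[0,50,200]] if len(d)>200 else np.argsort(d)[:3];print("box near",np.round(q[i],3).tolist())
# grey pocket blocks in tote frames
for c,bxs in((t,((295,180,390,295),(430,215,525,325))),(s,((240,195,355,285),(220,135,325,215)))):
  for nm,bx,o,th in(("blue",bxs[0],(.567,-.028),172.),("green",bxs[1],(.4835,-.3225),1.5)):
    hs=c["hsv"];g=(hs[...,1]<60)&(c["P"][...,2]>.055)&(c["P"][...,2]<.085);b=np.zeros_like(g);b[bx[1]:bx[3],bx[0]:bx[2]]=1
    p=c["P"][g&b];e=np.array([np.cos(np.radians(th)),np.sin(np.radians(th))]);d=p[:,:2]-o;x=d@e*1000;y=d@np.array([-e[1],e[0]])*1000
    for sg in(1,-1):
        k=(y*sg>50)&(y*sg<72);h,_=np.histogram(x[k],np.arange(-110,111,5));print(nm,sg,k.sum(),h)
E
python3 g.py .45 -.30 .26 -1.4
```

```text
box near [[0.593, 0.5, 0.092], [0.597, 0.496, 0.123], [0.594, 0.502, 0.069]]
box near [[0.59, 0.501, 0.163], [0.594, 0.505, 0.164], [0.571, 0.538, 0.164]]
blue 1 308 [ 0  0  0 13  6  6 18 13 12 15 13 15  4  4  6  4  4  3  2  0  2  2  0  1
  2  6  5  5 11 16 12 14 14 14 11  4  6  5  4  5  6  6 12  7]
blue -1 391 [ 0  0  0 15  7 17 17 21 17 20 15 18  4  4  4  4  6  4  2  2  2  2  2  3
  5  9  8  5 18 20 17 21 18 20 10  4  4  4  4  9  7  4 15  3]
green 1 446 [ 0  3 16  7 28 18 18 25 18 17  4  8  4  4  6  6  4  4  9  9  8  9 11  6
  6  6 13 19 18 23 18 17 17  5  5  4  5  6  5  9  5 23  0  0]
green -1 358 [ 0  0 21  7 12 15 14 21 12 14 13  9  5  8  5  4  5  6  1  0  0  0  0  0
  0  1  5 16 21 18 15 16 18  6  8  6  6  8  6  7  9 15  5  0]
blue 1 202 [ 0  0  0  6  3 11  7  9  9 11 11  5  4  4  5  5  5  0  2  0  0  0  0  0
  0  0  0  3 10  9  9  7  9 13  2  5  5  4  7  8  0  3  9  2]
blue -1 354 [ 0  0  3 11  6 18 13 15 15 17 13  7  5  6  6  6  5  6  6  4  5  3  5  7
  5  6  5  9 13 11 16 11 18 16  5  5  7  6  7  5  8  5 12  2]
green 1 270 [ 0  1 10  4  9 10 10  8 10  8 13  5  2  5  5  4  3  6  3  6  3  5  5  4
  4  5  4  9 16 10 10 10 10 11  3  5  3  5  4  4  6  7  5  0]
green -1 120 [0 0 0 0 5 8 4 4 4 3 7 1 1 3 1 1 0 0 0 0 0 0 0 0 0 5 0 5 7 7 4 6 5 5 0 4 4
 5 2 1 5 8 5 0]
shift cm [ 34.95 -16.19  -2.92] turn [-0.1 -0.  17.4]
t 0.1 pos [ 0.1588 -0.5521  0.2304] F [-0.  -0.1  0.9] M [-0.03  0.03 -0.04] open 0.998 gf 0.0 tz [[0.961, 0.276, 0.0], [-0.0, 0.002, -1.0]] q [-1.5   0.18  1.61  0.    1.35 -0.21]
```

```bash
python3 -m handwheel '[[[0,17.5,-8,-3,0,0,9],[0,35,-16.2,-3,0,0,17.4],[0,35,-16.2,-3,0,0,17.4],[0,35,-16.2,-3,0,0,17.4],[0,35,-16.2,-3,0,0,17.4],[0,35,-16.2,-3,0,0,17.4],[0,35,-16.2,-3,0,0,17.4],[0,35,-16.2,-3,0,0,17.4]]]'; python3 g.py .491 .4315 .16 -1.4
```

```text
time_s: 1.1
eef_pos: [0.4506, -0.2998, 0.2609]
eef_rot: [-0.0, 1.0, -0.011, -0.0]
wrist_force: [-0.1, -0.4, -0.3]
opening: 0.502
grasp_force: 0.0
shift cm [  2.44 -73.2   10.1 ] turn [-0.   0.   0.1]
t 1.1 pos [ 0.4506 -0.2998  0.2609] F [-0.1 -0.4 -0.3] M [-0.06 -0.    0.01] open 0.502 gf 0.0 tz [[1.0, -0.022, -0.001], [-0.001, 0.0, -1.0]] q [-0.81  0.08  1.66 -0.    1.4   0.79]
```

```bash
python3 -m handwheel '[[[0,2.4,-60,0,0,0,0],[0,2.4,-60,0,0,0,0],[0,2.4,-60,0,0,0,0],[0,2.4,-60,0,0,0,0],[0,2.4,-60,0,0,0,0],[0,2.4,-60,0,0,0,0],[0,2.4,-73.2,5,0,0,0],[0,2.4,-73.2,10,0,0,0],[0,2.4,-73.2,10,0,0,0],[0,2.4,-73.2,10,0,0,0]]]'
python3 - <<'E'
from h import *
t=load("top");p=t["P"][mask(t,"yellow",(130,230,250,305))];print(len(p),rect(p[p[:,2]<.04]))
cv2.imwrite("pics/a1.png",cv2.resize(t["frame"][200:320,110:260],None,fx=4,fy=4))
E
python3 g.py .491 .4315 .03 -1.4
```

```text
time_s: 2.35
eef_pos: [0.4871, 0.3145, 0.1965]
eef_rot: [0.0, 1.0, -0.013, 0.0]
wrist_force: [0.8, -0.1, 1.5]
opening: 0.498
grasp_force: 0.0
1358 [488.6 332.  190.2  98.   88.9]
shift cm [  0.41 -11.11  16.34] turn [-0.1  0.2  0. ]
t 2.4 pos [0.4849 0.3202 0.1932] F [-2.8  0.5 -1.3] M [0.03 0.13 0.01] open 0.503 gf 0.0 tz [[1.0, -0.024, -0.004], [-0.004, 0.002, -1.0]] q [0.38 0.23 1.63 0.   1.29 1.97]
```

View pics/a1.png

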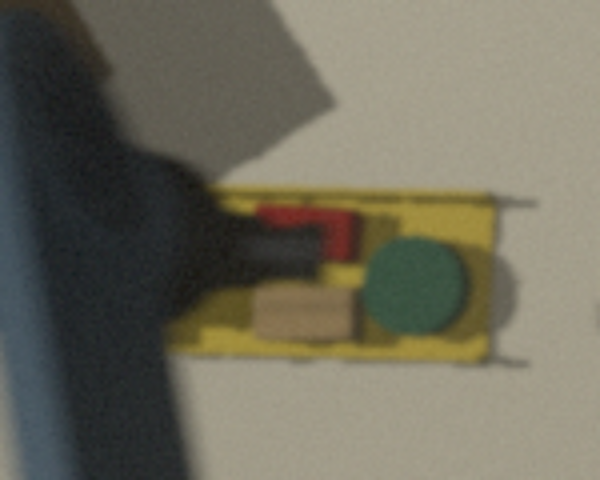

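The gripper is above the tray at about z 0.19, still short of the grip, and the pieces are undisturbed. I'll go on to hover over the grip.

```bash
python3 -m handwheel '[[[0,0.4,-11.1,3,0,0,0],[0,0.4,-11.1,6,0,0,0],[0,0.4,-11.1,8,0,0,0],[0,0.4,-11.1,8,0,0,0],[0,0.4,-11.1,8,0,0,0]]]'; python3 g.py .491 .4315 .03 -1.4
```

```text
time_s: 3.02
eef_pos: [0.4943, 0.4243, 0.1183]
eef_rot: [-0.0, 1.0, -0.013, 0.001]
wrist_force: [-1.3, 1.1, 0.3]
opening: 0.505
grasp_force: 0.0
shift cm [-0.36 -0.71  8.83] turn [-0.  -0.1 -0.1]
t 3.02 pos [0.4943 0.4243 0.1183] F [-1.3  1.1  0.3] M [0.03 0.02 0.04] open 0.505 gf 0.0 tz [[1.0, -0.026, 0.001], [0.001, 0.0, -1.0]] q [ 0.53  0.46  1.49 -0.    1.19  2.12]
```

```bash
python3 -m handwheel '[[[0,-0.35,-0.7,1,0,0,0],[0,-0.35,-0.7,4,0,0,0],[0,-0.35,-0.7,7,0,0,0],[0,-0.35,-0.7,8.8,0,0,0],[0,-0.35,-0.7,8.8,0,0,0],[-1,-0.35,-0.7,8.8,0,0,0],[-1,-0.35,-0.7,8.8,0,0,0],[-1,-0.35,-0.7,8.8,0,0,0],[-1,-0.35,-0.7,8.8,0,0,0]]]'; python3 g.py .491 .4315 .18 -1.4
```

```text
time_s: 4.15
eef_pos: [0.4908, 0.4333, 0.031]
eef_rot: [-0.001, 1.0, -0.012, 0.001]
wrist_force: [0.5, -0.4, 5.6]
opening: 0.109
grasp_force: 59.4
shift cm [  0.07   0.16 -14.9 ] turn [-0.1 -0.2  0. ]
t 4.15 pos [0.4908 0.4333 0.031 ] F [ 0.5 -0.4  5.6] M [-0.18  0.02  0.04] open 0.109 gf 59.4 tz [[1.0, -0.024, 0.003], [0.003, 0.001, -1.0]] q [ 0.54  0.58  1.51 -0.    1.05  2.14]
```

```bash
python3 -m handwheel '[[[-1,0,0,-0.5,0,0,0],[-1,0,0,-1.5,-1,0,0],[-1,0,0,-3,-2,0,0],[-1,0,0,-5,-4,0,0],[-1,0,0,-7.5,-6,0,0],[-1,0,0,-10,-7,0,0],[-1,0,0,-12.5,-7,0,0],[-1,0,0,-14,-7,0,0],[-1,0,0,-15,-7,0,0],[-1,0,0,-15,-7,0,0]]]'; python3 g.py .600 .190 .18 -8.5 -7
```

```text
time_s: 5.4
eef_pos: [0.4897, 0.4327, 0.1797]
eef_rot: [0.061, 0.998, -0.012, -0.0]
wrist_force: [0.1, -0.1, -2.7]
opening: 0.108
grasp_force: 58.6
shift cm [11.61 23.83  2.89] turn [-0.  -0.9  7.1]
t 5.4 pos [0.4897 0.4327 0.1797] F [ 0.1 -0.1 -2.7] M [ 0.35 -0.05 -0.02] open 0.108 gf 58.6 tz [[1.0, -0.024, 0.001], [-0.002, -0.121, -0.993]] q [ 0.59  0.46  1.37 -0.1   1.39  2.21]
```

```bash
python3 -m handwheel '[[[-1,0.3,0.6,0.05,0,0,0],[-1,0.9,1.8,0.2,0,-0.1,0.7],[-1,1.8,3.7,0.45,0,-0.2,1.2],[-1,3,6.1,0.75,0,-0.2,2],[-1,4.4,9,1.1,0,-0.4,2.8],[-1,5.8,11.9,1.45,0,-0.5,3.6],[-1,7.2,14.8,1.8,0,-0.6,4.4],[-1,8.6,17.7,2.1,0,-0.7,5.3],[-1,9.8,20.1,2.4,0,-0.8,6],[-1,10.7,22,2.7,0,-0.9,6.6]]]'; python3 g.py .600 .190 .18 -8.5 -7
```

```text
time_s: 6.65
eef_pos: [0.5918, 0.2059, 0.1792]
eef_rot: [0.061, 0.996, -0.071, -0.005]
wrist_force: [-1.0, 0.2, -2.8]
opening: 0.106
grasp_force: 58.6
shift cm [1.04 1.46 0.09] turn [0.  0.1 0.3]
t 6.65 pos [0.5918 0.2059 0.1792] F [-1.   0.2 -2.8] M [ 0.35 -0.04 -0.04] open 0.106 gf 58.6 tz [[0.99, -0.142, -0.002], [-0.019, -0.121, -0.992]] q [ 0.2   0.38  1.47 -0.12  1.34  1.95]
```

```bash
python3 -m handwheel '[[[-1,0.6,1.2,0.1,0,0,0.3],[-1,0.85,1.75,0.15,0,0,0.5],[-1,0.9,1.8,0.2,0,0,0.5]]]'; python3 g.py .600 .190 .18 -8.5 0;  python3 - <<'E'
from h import *
t=load("top");s=load("scene")
cv2.imwrite("pics/a2.png",np.hstack([cv2.resize(s["frame"][150:400,200:480],(400,357)),cv2.resize(t["frame"][130:330,180:404],(400,357))]))
E
```

```text
time_s: 7.02
eef_pos: [0.5975, 0.1894, 0.1795]
eef_rot: [0.061, 0.995, -0.074, -0.005]
wrist_force: [0.2, 0.7, -2.6]
opening: 0.107
grasp_force: 58.6
shift cm [ 0.24 -0.09 -0.06] turn [ 7.  0. -0.]
t 7.03 pos [0.5975 0.1894 0.1795] F [ 0.2  0.7 -2.6] M [ 0.41 -0.07  0.05] open 0.107 gf 58.6 tz [[0.989, -0.148, -0.001], [-0.019, -0.12, -0.993]] q [ 0.18  0.38  1.47 -0.12  1.33  1.93]
```

View pics/a2.png

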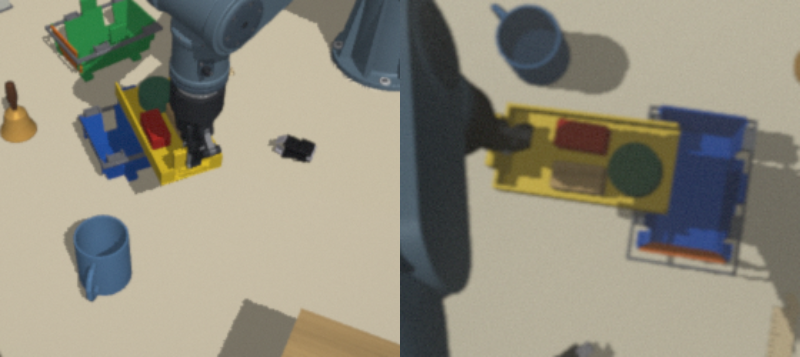

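Right after the move, the pieces sit still in the tray with the lip over the blue tote. In the right half, the lip is at (675,165) over the near long wall. Next I'll compute the pour arc about the lip.

```bash
cat > pour.py <<'E'
import sys,numpy as np
from scipy.spatial.transform import Rotation as R
from bench import status
o=status.get_obs();w=o["eef_rot"];C=R.from_quat([w[1],w[2],w[3],w[0]])
D,lz=float(sys.argv[1]),float(sys.argv[2])
n=np.array([.148,.989,0]);c=np.array([.567,-.028,0])
for th in map(float,sys.argv[3:]):
    a=np.radians(th);p=c+n*(D+195*np.cos(a)-26*np.sin(a))/1e3;p[2]=lz+(195*np.sin(a)+26*np.cos(a))/1e3
    T=R.from_euler("z",-8.5,degrees=True)*R.from_euler("x",180+th,degrees=True)
    print(th,np.round(C.inv().apply(p-o["eef_pos"])*100,2).tolist(),np.round((C.inv()*T).as_rotvec(degrees=True),1).tolist(),np.round(p,3))
E
python3 pour.py 22 .112 0 6 12 15 18 21 24 27 30 35 40; python3 g.py .6 .19 .18 -8.5|tail -1
```

```text
0.0 [0.23, -0.2, 4.15] [7.0, 0.0, 0.0] [0.599 0.187 0.138]
6.0 [0.23, 0.42, 2.19] [13.0, 0.0, 0.0] [0.599 0.183 0.158]
12.0 [0.23, 1.25, 0.3] [19.0, 0.0, 0.0] [0.598 0.177 0.178]
15.0 [0.23, 1.73, -0.61] [22.0, 0.0, 0.0] [0.597 0.173 0.188]
18.0 [0.23, 2.26, -1.49] [25.0, 0.0, 0.0] [0.597 0.169 0.197]
21.0 [0.22, 2.84, -2.35] [28.0, 0.0, 0.0] [0.596 0.165 0.206]
24.0 [0.22, 3.46, -3.17] [31.0, 0.0, 0.0] [0.595 0.159 0.215]
27.0 [0.22, 4.12, -3.96] [34.0, 0.0, 0.0] [0.594 0.154 0.224]
30.0 [0.22, 4.83, -4.71] [37.0, 0.0, 0.0] [0.593 0.148 0.232]
35.0 [0.22, 6.08, -5.88] [42.0, 0.0, 0.0] [0.592 0.137 0.245]
40.0 [0.22, 7.44, -6.93] [47.0, 0.0, 0.0] [0.59  0.125 0.257]
t 7.12 pos [0.5973 0.19   0.1794] F [-0.   0.2 -3.2] M [ 0.35 -0.06  0.  ] open 0.106 gf 58.6 tz [[0.989, -0.147, -0.001], [-0.019, -0.12, -0.993]] q [ 0.18  0.38  1.47 -0.12  1.33  1.93]
```

```bash
python3 -m handwheel '[[[-1,0.2,0,0.3,5,0,0],[-1,0.2,0.4,0.6,10,0,0],[-1,0.2,0.8,0.6,15,0,0],[-1,0.2,1.25,0.3,19,0,0],[-1,0.2,1.75,-0.6,22,0,0],[-1,0.2,2.25,-1.5,25,0,0],[-1,0.2,2.55,-1.9,26.5,0,0],[-1,0.2,2.85,-2.35,28,0,0],[-1,0.2,2.85,-2.35,28,0,0],[-1,0.2,2.85,-2.35,28,0,0]]]'
python3 - <<'E'
from h import *
t=load("top");s=load("scene")
cv2.imwrite("pics/a3.png",np.hstack([cv2.resize(s["frame"][150:400,200:480],(400,357)),cv2.resize(t["frame"][130:330,180:404],(400,357))]))
E
python3 pour.py 22 .112 22 24 26 28 30 35 40 45; python3 g.py .6 .19 .18 -8.5|tail -1
```

```text
time_s: 8.38
eef_pos: [0.5957, 0.1642, 0.206]
eef_rot: [-0.182, 0.981, -0.073, 0.013]
wrist_force: [-0.4, -1.0, -3.0]
opening: 0.11
grasp_force: 58.7
22.0 [0.01, 0.01, -0.34] [1.0, 0.0, -0.0] [0.596 0.163 0.209]
24.0 [0.01, 0.13, -1.01] [3.0, 0.0, -0.0] [0.595 0.159 0.215]
26.0 [0.01, 0.27, -1.69] [5.0, 0.0, -0.0] [0.595 0.156 0.221]
28.0 [0.01, 0.43, -2.35] [7.0, 0.0, -0.0] [0.594 0.152 0.227]
30.0 [0.01, 0.61, -3.01] [9.0, 0.0, -0.0] [0.593 0.148 0.232]
35.0 [0.0, 1.17, -4.64] [14.0, 0.0, -0.0] [0.592 0.137 0.245]
40.0 [0.0, 1.88, -6.2] [19.0, 0.0, -0.0] [0.59  0.125 0.257]
45.0 [0.0, 2.71, -7.7] [24.0, 0.0, -0.0] [0.588 0.112 0.268]
t 8.47 pos [0.5957 0.1643 0.2061] F [ 0.3  0.7 -1.5] M [-0.12  0.04  0.02] open 0.108 gf 58.7 tz [[0.989, -0.148, -0.001], [0.052, 0.354, -0.934]] q [-0.12  0.24  1.64  0.38  1.28  1.49]
```

View pics/a3.png

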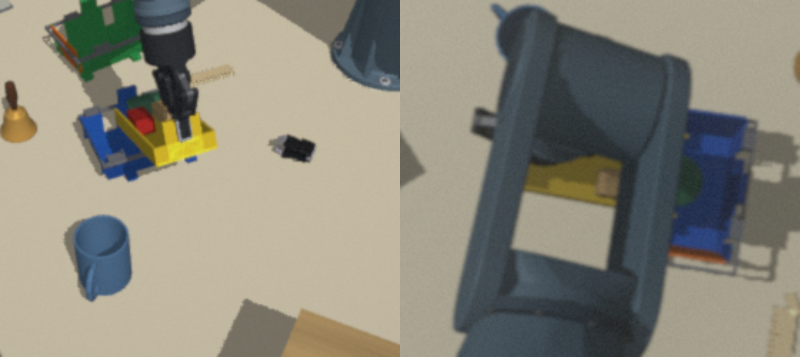

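The disc is just going over the lip at right-image (685,180), and the blocks have slid forward. I'll continue tilting slowly.

```bash
python3 -m handwheel '[[[-1,0,0,-0.35,1,0,0],[-1,0,0,-0.35,1,0,0],[-1,0,0.1,-0.7,2,0,0],[-1,0,0.1,-1,3,0,0],[-1,0,0.2,-1.3,4,0,0],[-1,0,0.25,-1.7,5,0,0],[-1,0,0.25,-1.7,5,0,0],[-1,0,0.25,-1.7,5,0,0]]]'
python3 - <<'E'
from h import *
t=load("top");s=load("scene")
for c,b in((t,(300,170,400,300)),(s,(240,180,420,300))):
  for k in("red","disc"):
    p=c["P"][mask(c,k,b)];print(k,len(p),np.round(np.median(p,0),3) if len(p) else"")
cv2.imwrite("pics/a4.png",np.hstack([cv2.resize(s["frame"][150:400,200:480],(400,357)),cv2.resize(t["frame"][130:330,180:404],(400,357))]))
E
python3 g.py .6 .19 .18 -8.5|tail -1
```

```text
time_s: 9.48
eef_pos: [0.5946, 0.1555, 0.2213]
eef_rot: [-0.224, 0.972, -0.073, 0.017]
wrist_force: [1.0, -0.0, -0.8]
opening: 0.109
grasp_force: 58.9
red 0 
disc 0 
red 104 [ 0.603 -0.03   0.033]
disc 525 [ 0.511 -0.278  0.014]
t 9.57 pos [0.5945 0.1557 0.2212] F [-0.7 -0.6 -1.1] M [-0.21  0.04 -0.01] open 0.101 gf 58.9 tz [[0.989, -0.148, -0.001], [0.064, 0.433, -0.899]] q [-0.18  0.22  1.65  0.47  1.32  1.41]
```

View pics/a4.png

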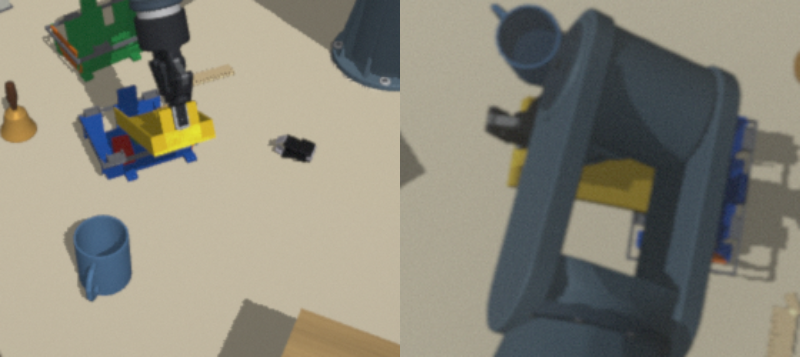

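The tray looks empty, with its yellow floor clear, and the red block lies flat in the blue tote. I'll take the tray back to its original spot.

```bash
python3 g.py .575 .25 .24 -8.5 4; python3 g.py .492 .432 .14 -1.4 0
```

```text
shift cm [-3.33 -8.95  2.27] turn [-22.   0.  -0.]
t 9.57 pos [0.5945 0.1557 0.2212] F [-0.7 -0.6 -1.1] M [-0.21  0.04 -0.01] open 0.101 gf 58.9 tz [[0.989, -0.148, -0.001], [0.064, 0.433, -0.899]] q [-0.18  0.22  1.65  0.47  1.32  1.41]
shift cm [-14.23 -19.64  18.62] turn [-26.   -1.6  -7. ]
t 9.57 pos [0.5945 0.1557 0.2212] F [-0.7 -0.6 -1.1] M [-0.21  0.04 -0.01] open 0.101 gf 58.9 tz [[0.989, -0.148, -0.001], [0.064, 0.433, -0.899]] q [-0.18  0.22  1.65  0.47  1.32  1.41]
```

```bash
python3 -m handwheel '[[[-1,-0.5,-2,-0.3,-3,0,0],[-1,-1.5,-4.5,0.5,-8,0,0],[-1,-2.5,-7,1.5,-15,0,0],[-1,-3.3,-9,2.3,-22,0,0],[-1,-6,-11.5,6,-23,-0.4,-2],[-1,-9,-14,11,-24,-0.8,-4],[-1,-12,-17.5,15,-25,-1.2,-6],[-1,-14.2,-19.6,18.6,-26,-1.6,-7],[-1,-14.2,-19.6,18.6,-26,-1.6,-7],[-1,-14.2,-19.6,18.6,-26,-1.6,-7]]]'
python3 - <<'E'
from h import *
t=load("top");s=load("scene")
for c,b in((t,(300,170,400,300)),(s,(240,180,360,290))):
  for k in("red","disc"):
    p=c["P"][mask(c,k,b)];print(k,len(p),np.round(np.percentile(p,[2,50,98],axis=0),3).tolist() if len(p) else"")
# anything high inside tote, non-blue
  P=c["P"];d=P[...,:2]-[.567,-.028];e=np.array([-.989,.148]);x=d@e;y=d@np.array([-.148,-.989])
  m=(abs(x)<.072)&(abs(y)<.040)&(P[...,2]>-.01);z=P[...,2][m];print("interior z",np.round(np.percentile(z,[5,50,90,99,99.8]),3))
cv2.imwrite("pics/a5.png",np.hstack([cv2.resize(s["frame"][180:300,230:364],(400,357),interpolation=2),cv2.resize(t["frame"][170:300,280:426],(400,357),interpolation=2)]))
E
python3 g.py .492 .432 .03 -1.4 0
```

```text
time_s: 10.82
eef_pos: [0.4923, 0.4315, 0.14]
eef_rot: [0.0, 1.0, -0.012, -0.0]
wrist_force: [0.1, -0.9, -1.0]
opening: 0.108
grasp_force: 59.1
red 251 [[0.585, -0.052, 0.03], [0.604, -0.028, 0.035], [0.619, -0.003, 0.039]]
disc 79 [[0.532, -0.046, 0.055], [0.553, -0.035, 0.065], [0.573, -0.021, 0.07]]
interior z [0.004 0.009 0.065 0.071 0.072]
red 114 [[0.589, -0.048, 0.029], [0.603, -0.03, 0.033], [0.619, -0.004, 0.037]]
disc 750 [[0.418, -0.368, 0.002], [0.526, -0.276, 0.022], [0.58, -0.019, 0.067]]
interior z [0.004 0.04  0.065 0.07  0.071]
shift cm [-0.16 -0.11 11.1 ] turn [-0.  -0.1 -0.1]
t 10.93 pos [0.4934 0.4308 0.141 ] F [ 0.8 -0.8 -1.5] M [ 0.1  -0.03  0.  ] open 0.111 gf 59.1 tz [[1.0, -0.026, 0.001], [0.001, 0.0, -1.0]] q [ 0.54  0.44  1.47 -0.    1.23  2.13]
```

View pics/a5.png

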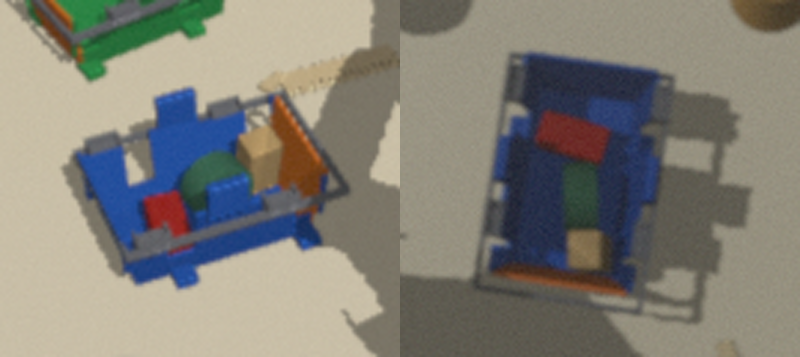

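The disc is standing on edge at right crop (580,195), and the plain block stands on end at (587,248). Their tops are at about 65 mm, under the 70 mm stacking plane, so they should fit. I'll set the tray down and check the block's tilt.

```bash
python3 -m handwheel '[[[-1,-0.15,-0.1,4,0,0,0],[-1,-0.15,-0.1,8,0,0,0],[-1,-0.15,-0.1,10,0,0,0],[-1,-0.15,-0.1,10.6,0,0,0],[-1,-0.15,-0.1,11,0,0,0],[-1,-0.15,-0.1,11.1,0,0,0],[-1,-0.15,-0.1,11.1,0,0,0]]]'
python3 - <<'E'
from h import *
t=load("top");s=load("scene")
for c,b in((t,(330,240,375,275)),(s,(290,215,335,255))):
  h=c["hsv"];P=c["P"];m=(h[...,0]>8)&(h[...,0]<26)&(h[...,1]>50)&(h[...,1]<150)&(h[...,2]>60);bb=np.zeros_like(m);bb[b[1]:b[3],b[0]:b[2]]=1
  p=P[m&bb];p=p[(p[:,2]>.055)&(p[:,2]<.085)]
  if len(p)<20: print(len(p));continue
  A=np.c_[p[:,:2]-p[:,:2].mean(0),np.ones(len(p))];k=np.linalg.lstsq(A,p[:,2],rcond=None)[0];print(len(p),rect(p),"slope deg",np.degrees(np.arctan(k[:2])),k[2],np.percentile(p[:,2],[5,50,95]))
E
python3 g.py .492 .432 .031 -1.4 0|tail -1
```

```text
time_s: 11.8
eef_pos: [0.4922, 0.4329, 0.031]
eef_rot: [-0.0, 1.0, -0.012, 0.001]
wrist_force: [-0.9, -1.2, 6.3]
opening: 0.104
grasp_force: 60.0
193 [496.8 -31.4  45.5  65.1   0.5] slope deg [-2.86943207  3.56450475] 0.06799432167951672 [0.06192526 0.06798911 0.07523215]
150 [495.6 -13.4 120.   60.   81.8] slope deg [-0.69237586  2.44056439] 0.06512113262689415 [0.0570672  0.06530189 0.07285457]
t 11.9 pos [0.4922 0.4329 0.0311] F [-0.4 -2.   7. ] M [-0.41  0.02 -0.01] open 0.107 gf 60.2 tz [[1.0, -0.024, 0.003], [0.003, 0.001, -1.0]] q [ 0.54  0.58  1.51 -0.    1.05  2.14]
```

```bash
python3 -m handwheel '[[[0,0,0,0,0,0,0],[0,0,0,0,0,0,0],[0,0,0,0,0,0,0],[0,0,0,-3,0,0,0],[0,0,0,-8,0,0,0],[0,0,0,-14,0,0,0],[0,0,3,-19,0,0,0],[0,0,10,-19,0,0,0],[0,0,16,-19,0,0,0],[0,0,16,-19,0,0,0]]]'
python3 - <<'E'
from h import *
t=load("top");s=load("scene")
p=t["P"][mask(t,"yellow",(130,230,250,305))];print(len(p),rect(p),np.percentile(p[:,2],[1,50,90]))
def grips(c,k,bx,o):
    p=c["P"][mask(c,k,bx)];p=p[(p[:,2]>.085)&(p[:,2]<.115)];p=p[np.hypot(*(p[:,:2]-o).T)<.09]
    q=[p[p[:,1]>o[1]],p[p[:,1]<o[1]]];return [np.round(rect(x),1).tolist()+[len(x)] for x in q if len(x)>5],rect(p)
print("blue",*[grips(c,"blue",b,(.567,-.028)) for c,b in((t,(300,180,385,290)),(s,(245,200,350,280)))],sep="\n")
print("green",*[grips(c,"green",b,(.4835,-.3225)) for c,b in((t,(435,220,520,325)),(s,(225,140,320,210)))],sep="\n")
E
python3 g.py .485 -.384 .2 1.5 0
```

```text
time_s: 13.15
eef_pos: [0.4868, 0.2694, 0.2191]
eef_rot: [0.001, 1.0, -0.014, -0.0]
wrist_force: [0.3, 0.9, -0.3]
opening: 0.496
grasp_force: 0.0
1711 [488.7 289.4 172.5  97.8  88.5] [0.00146713 0.00663153 0.02905733]
blue
([[575.1, 29.3, 6.8, 31.0, 83.4, 43], [558.6, -87.3, 9.3, 33.4, 82.3, 75]], array([566.2, -29.5, 125.9,  33.4,  82.5]))
([[577.9, 31.9, 13.6, 34.4, 79.8, 111], [560.0, -84.1, 8.3, 31.4, 84.4, 86]], array([569.6, -25. , 127.7,  34.5,  81.7]))
green
([[480.6, -265.0, 34.3, 10.8, 1.6, 97], [485.3, -383.6, 29.9, 10.5, 3.4, 95]], array([ 483.2, -324.4,   34.4,  129.3,    2.5]))
([[483.2, -264.4, 38.4, 14.0, 2.6, 91], [487.8, -381.8, 33.4, 12.9, 0.2, 66]], array([ 484.3, -322.8,   38.3,  131.5,    1.1]))
shift cm [ 1.52 65.58  1.94] turn [ 0. -0. -3.]
t 13.25 pos [0.4872 0.272  0.2194] F [-1.3  0.9  0. ] M [-0.03 -0.01  0.01] open 0.497 gf 0.0 tz [[1.0, -0.026, 0.0], [0.0, -0.0, -1.0]] q [ 0.3   0.15  1.66 -0.    1.32  1.89]
```

```bash
python3 -m handwheel '[[[0,0,6,0,0,0,0],[0,0,12,0,0,0,-1],[0,0,18,0,0,0,-2],[0,0,24,0,0,0,-3],[0,0,30,0,0,0,-3],[0,0,36,0,0,0,-3],[0,0.5,42,0,0,0,-3],[0,1,48,0,0,0,-3],[0,1.5,54,0,0,0,-3],[0,1.5,54,0,0,0,-3]]]'
python3 - <<'E'
from h import *
t=load("top")
p=t["P"][mask(t,"yellow",(130,230,260,305))];print(len(p),rect(p),np.percentile(p[:,2],[1,50,90]));g=p[p[:,2]>.045];print(len(g),rect(g) if len(g)>4 else"")
q=p[p[:,2]<.012];print("lip y",np.percentile(q[:,1],[0.5,2,5]))
cv2.imwrite("pics/a6.png",cv2.resize(t["frame"][120:360,110:530],None,fx=1.8,fy=1.8,interpolation=2))
E
python3 g.py .486 -.383 .2 2 0
```

```text
time_s: 14.5
eef_pos: [0.4896, -0.2708, 0.2192]
eef_rot: [0.001, 1.0, 0.012, 0.0]
wrist_force: [0.7, 1.4, -0.0]
opening: 0.499
grasp_force: 0.0
3733 [490.6 338.  200.9  99.3  88.2] [0.0016583  0.00676898 0.03047104]
174 [493.1 432.2  58.9  10.8   1. ]
lip y [0.23892937 0.2416303  0.24746317]
shift cm [-0.64 11.44  1.89] turn [-0.   0.  -0.5]
t 14.55 pos [ 0.4894 -0.2684  0.2189] F [-0.   0.4  0.2] M [-0.01  0.04  0.03] open 0.499 gf 0.0 tz [[1.0, 0.026, -0.0], [-0.001, 0.0, -1.0]] q [-0.71  0.16  1.66 -0.    1.32  0.83]
```

View pics/a6.png

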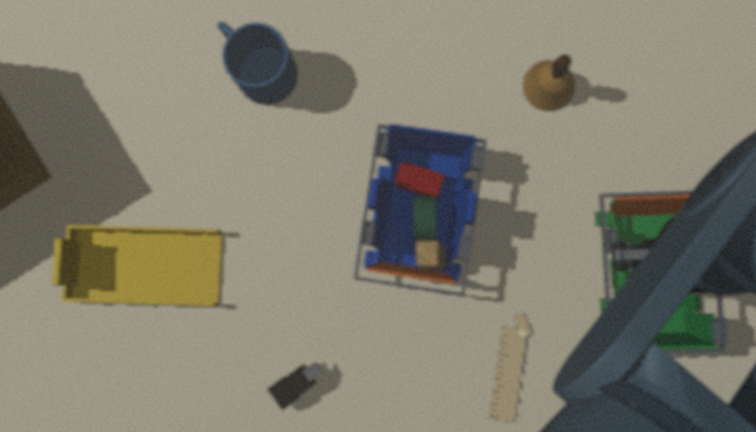

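The tray lies flat and empty at left (140,265). The blue tote holds all three pieces at (425,215), and the bystanders look unmoved. On to the green tote's −y grip.

```bash
python3 -m handwheel '[[[0,-0.3,6,0,0,0,-0.5],[0,-0.6,11.4,2,0,0,-0.5],[0,-0.6,11.4,6,0,0,-0.5],[0,-0.6,11.4,8,0,0,-0.5],[0,-0.6,11.4,8,0,0,-0.5]]]'; python3 g.py .4865 -.3825 .079 2 0
```

```text
time_s: 15.18
eef_pos: [0.4858, -0.379, 0.1377]
eef_rot: [-0.001, 1.0, 0.019, -0.001]
wrist_force: [0.3, 0.5, -0.3]
opening: 0.501
grasp_force: 0.0
shift cm [0.07 0.36 5.87] turn [-0.2  0.2  0.2]
t 15.18 pos [ 0.4858 -0.379   0.1377] F [ 0.3  0.5 -0.3] M [-0.04 -0.01 -0.02] open 0.501 gf 0.0 tz [[0.999, 0.039, -0.003], [-0.003, 0.003, -1.0]] q [-0.85  0.37  1.57 -0.    1.2   0.68]
```

```bash
python3 -m handwheel '[[[0,0.1,0.15,2,0,0,0],[0,0.1,0.15,4.5,0,0,0],[0,0.1,0.15,5.8,0,0,0],[0,0.1,0.15,5.8,0,0,0],[-1,0.1,0.15,5.8,0,0,0],[-1,0.1,0.15,5.8,0,0,0],[-1,0.1,0.15,5.8,0,0,0],[-1,0.1,0.15,5.8,0,0,0]]]'; python3 g.py .4865 -.3825 .079 2 0
```

```text
time_s: 16.18
eef_pos: [0.4876, -0.3843, 0.083]
eef_rot: [0.001, 1.0, 0.018, 0.001]
wrist_force: [-0.3, -0.5, 5.4]
opening: 0.105
grasp_force: 60.7
shift cm [-0.1  -0.19  0.4 ] turn [ 0.2 -0.1  0.1]
t 16.18 pos [ 0.4876 -0.3843  0.083 ] F [-0.3 -0.5  5.4] M [-0.05  0.04  0.02] open 0.105 gf 60.7 tz [[0.999, 0.036, 0.001], [0.002, -0.003, -1.0]] q [-0.86  0.44  1.6  -0.    1.1   0.68]
```

```bash
python3 -m handwheel '[[[-1,0,0,-0.5,0,0,0],[-1,0,0,-1.5,0,0,0],[-1,0,0,-3,0,0,0],[-1,0,0,-5,0,0,0],[-1,0,0,-7.5,0,0,0],[-1,0,0,-10,0,0,0],[-1,0,0,-12,0,0,0],[-1,0,0,-13,0,0,0],[-1,0,0,-13,0,0,0]]]'
cat > m.py <<'E'
from h import *
from bench import status
import sys
def fit(o0,th,k,obx,zb,orz,sgn):
    """per camera: grip centres (z>zb), orange edge -> local estimates"""
    for n in("top","scene"):
        c=load(n);P=c["P"];h=c["hsv"]
        near=(np.hypot(P[...,0]-o0[0],P[...,1]-o0[1])<.115)
        m=mask(c,k)&near;p=P[m];g=p[(p[:,2]>zb+.085)&(p[:,2]<zb+.112)]
        out=[n]
        e=np.array([np.cos(th),np.sin(th)]);f=np.array([-e[1],e[0]])
        for sg in(1,-1):
            q=g[((g[:,:2]-o0)@f*sg>.035)]
            if len(q)>8: 
                r=rect(q);out+=[("grip",sg,r[:2].tolist(),len(q),round(float(np.percentile(q[:,2],97)),4))]
        q=P[mask(c,"orange")&near];q=q[(q[:,2]>zb+.06)&(q[:,2]<zb+.085)]
        if len(q)>8: r=rect(q);out+=[("orange",r.tolist(),len(q))]
        print(*out)
if __name__=="__main__":
    print("blue");fit(np.array([.567,-.028]),np.radians(172),"blue",0,0,0,0)
    o=status.get_obs()["eef_pos"];c=np.array([float(sys.argv[1]),float(sys.argv[2])]);print("green");fit(c,np.radians(float(sys.argv[3])),"green",0,float(sys.argv[4]),0,0)
E
python3 m.py .484 -.323 2 .13; python3 g.py .4865 -.3825 .22 -8 0
```

```text
time_s: 17.3
eef_pos: [0.4871, -0.3834, 0.2124]
eef_rot: [0.001, 1.0, 0.018, 0.0]
wrist_force: [0.2, 0.3, -1.4]
opening: 0.104
grasp_force: 59.6
blue
top ('grip', 1, [558.3, -87.3], 71, 0.1096) ('grip', -1, [575.2, 29.5], 41, 0.1095) ('orange', [478.7, -16.9, 98.8, 5.5, 81.3], 90)
scene ('grip', 1, [560.6, -86.0], 82, 0.1083) ('grip', -1, [577.8, 31.7], 117, 0.1067) ('orange', [482.0, -17.0, 102.4, 18.2, 84.0], 137)
green
top ('grip', 1, [480.0, -261.5], 125, 0.2366) ('grip', -1, [483.4, -378.0], 13, 0.2329) ('orange', [572.7, -319.4, 6.4, 103.8, 0.9], 176)
scene ('grip', 1, [482.6, -260.1], 90, 0.2335) ('grip', -1, [486.3, -379.8], 20, 0.2325) ('orange', [575.5, -319.7, 5.5, 109.9, 2.2], 74)
shift cm [ 0.01 -0.02 -0.98] turn [-0.1  0.1 10.1]
t 17.5 pos [ 0.4864 -0.3827  0.2102] F [ 0.   0.2 -1.3] M [-0.14  0.05  0.08] open 0.103 gf 59.6 tz [[0.999, 0.037, -0.002], [-0.002, 0.001, -1.0]] q [-0.86  0.3   1.51 -0.    1.34  0.68]
```

```bash
cat > p.py <<'E'
from h import *
for n in("top","scene"):
  c=load(n);P=c["P"];hs=c["hsv"]
  o=np.array([.56675,-.0289]) if n=="top" else np.array([.5692,-.0272]);th=np.radians(171.75);e=np.array([np.cos(th),np.sin(th)]);f=np.array([-e[1],e[0]])
  d=P[...,:2]-o;x=d@e*1e3;y=d@f*1e3
  for sg in(1,-1):
    for a,b in((-100,-35),(5,80)):
      m=(hs[...,1]<70)&(P[...,2]>.06)&(P[...,2]<.088)&(y*sg>53)&(y*sg<63)&(x>a)&(x<b);v=x[m]
      if len(v)>10:print(n,sg,len(v),np.round([np.percentile(v,4),np.median(v),np.percentile(v,96),(np.percentile(v,4)+np.percentile(v,96))/2]),np.round(np.percentile(P[...,2][m],[10,50,90]),3))
E
python3 p.py; python3 g.py .553 -.0865 .222 -8.2 0
```

```text
top 1 59 [-91. -68. -53. -72.] [0.068 0.072 0.078]
top 1 55 [32. 46. 60. 46.] [0.07  0.072 0.078]
top -1 75 [-92. -72. -54. -73.] [0.067 0.071 0.076]
top -1 78 [17. 43. 60. 38.] [0.067 0.072 0.077]
scene 1 26 [-92. -65. -52. -72.] [0.069 0.071 0.075]
scene 1 20 [33. 46. 62. 47.] [0.069 0.072 0.075]
scene -1 31 [-92. -69. -54. -73.] [0.062 0.07  0.073]
scene -1 25 [32. 50. 62. 47.] [0.066 0.072 0.076]
shift cm [  7.72 -29.37  -1.14] turn [-0.   0.1 10.3]
t 17.6 pos [ 0.4866 -0.3829  0.2105] F [ 0.7 -0.4 -2.1] M [-0.1  -0.01  0.01] open 0.104 gf 59.6 tz [[0.999, 0.036, -0.001], [-0.001, 0.001, -1.0]] q [-0.86  0.3   1.51 -0.    1.34  0.68]
```

```bash
python3 -m handwheel '[[[-1,0.3,-1,-0.5,0,0,0.5],[-1,1,-4,-1,0,0,2],[-1,2.2,-8.5,-1,0,0,4],[-1,3.5,-13.5,-1,0,0,6],[-1,4.9,-18.5,-1,0,0,8],[-1,6.2,-23.5,-1,0,0,9.5],[-1,7.1,-27,-1,0,0,10.3],[-1,7.5,-28.7,-1,0,0,10.3],[-1,7.7,-29.4,-1,0,0,10.3],[-1,7.7,-29.4,-1,0,0,10.3]]]'; python3 m.py .5614 -.027 -8.2 .138; python3 g.py .553 -.0865 .222 -8.2 0
```

```text
time_s: 18.85
eef_pos: [0.5531, -0.087, 0.2214]
eef_rot: [0.001, 0.997, -0.072, -0.0]
wrist_force: [-0.0, -0.6, -1.6]
opening: 0.102
grasp_force: 59.6
blue
top
scene ('grip', -1, [577.6, 30.8], 115, 0.1073) ('orange', [482.3, 1.8, 66.2, 11.7, 82.7], 80)
green
top ('grip', 1, [568.5, 30.3], 66, 0.247) ('orange', [653.9, -9.1, 37.8, 5.9, 82.2], 68)
scene ('grip', 1, [570.2, 32.5], 150, 0.2445) ('grip', -1, [554.1, -83.4], 25, 0.2466) ('orange', [652.0, -40.2, 107.3, 4.0, 81.0], 64)
shift cm [-0.02 -0.12 -0.07] turn [ 0.   0.  -0.1]
t 19.05 pos [ 0.553  -0.0877  0.2213] F [-0.3  0.  -1.8] M [-0.06 -0.01  0.03] open 0.103 gf 59.6 tz [[0.99, -0.144, -0.0], [-0.0, -0.001, -1.0]] q [-0.37  0.16  1.66 -0.    1.33  1.35]
```

```bash
python3 -m handwheel '[[[-1,0,0,0.5,0,0,0],[-1,0,0,1.5,0,0,0],[-1,0,0,2.7,0,0,0],[-1,0,0,3.9,0,0,0],[-1,0,0,4.8,0,0,0],[-1,0,0,5.3,0,0,0],[-1,0,0,5.5,0,0,0],[-1,0,0,5.5,0,0,0]]]'; python3 m.py .5614 -.027 -8.2 .082; python3 g.py .553 -.0865 .222 -8.2 0
```

```text
time_s: 20.05
eef_pos: [0.5533, -0.0867, 0.1665]
eef_rot: [0.0, 0.997, -0.072, 0.0]
wrist_force: [0.6, -0.9, -1.4]
opening: 0.099
grasp_force: 59.6
blue
top
scene ('grip', -1, [578.0, 32.1], 111, 0.1063) ('orange', [484.7, 24.5, 21.8, 8.7, 78.1], 23)
green
top ('grip', 1, [569.2, 31.2], 52, 0.1924) ('orange', [653.7, -8.6, 40.1, 6.8, 80.5], 72)
scene ('grip', 1, [570.0, 33.5], 147, 0.1906) ('grip', -1, [554.0, -83.4], 23, 0.1908) ('orange', [652.0, -39.1, 106.3, 4.4, 81.6], 63)
shift cm [-0.03 -0.01 -5.52] turn [ 0. -0. -0.]
t 20.25 pos [ 0.5533 -0.0867  0.1668] F [ 0.8 -0.6 -2. ] M [-0.03  0.02 -0.05] open 0.1 gf 59.6 tz [[0.99, -0.143, 0.001], [0.0, -0.001, -1.0]] q [-0.37  0.21  1.71 -0.    1.22  1.35]
```

```bash
python3 -m handwheel '[[[-1,0,0,0.3,0,0,0],[-1,0,0,0.6,0,0,0],[-1,0,0,0.6,0,0,0]]]'; python3 g.py .553 -.0865 .154 -8.2 0; python3 -m handwheel '[[[-1,0,0,0.15,0,0,0],[-1,0,0,0.15,0,0,0]]]';python3 -m handwheel '[[[-1,0,0,0.1,0,0,0],[-1,0,0,0.1,0,0,0]]]'; python3 m.py .5614 -.027 -8.2 .073;python3 g.py .553 -.0865 .154 -8.2 0
```

```text
time_s: 20.62
eef_pos: [0.5528, -0.0865, 0.1599]
eef_rot: [0.0, 0.997, -0.072, -0.001]
wrist_force: [-0.5, -0.2, -2.8]
opening: 0.103
grasp_force: 59.6
shift cm [ 0.02 -0.01  0.59] turn [ 0.   0.1 -0. ]
t 20.62 pos [ 0.5528 -0.0865  0.1599] F [-0.5 -0.2 -2.8] M [-0.08  0.03  0.01] open 0.103 gf 59.6 tz [[0.99, -0.143, -0.001], [-0.001, -0.0, -1.0]] q [-0.37  0.22  1.71 -0.    1.21  1.35]
time_s: 20.88
eef_pos: [0.553, -0.0866, 0.1587]
eef_rot: [0.0, 0.997, -0.072, -0.0]
wrist_force: [-0.4, -0.6, -1.6]
opening: 0.104
grasp_force: 59.6
time_s: 21.12
eef_pos: [0.5531, -0.0866, 0.1578]
eef_rot: [0.0, 0.997, -0.072, -0.0]
wrist_force: [-0.0, -0.7, -1.4]
opening: 0.105
grasp_force: 59.6
blue
top
scene ('grip', -1, [577.8, 32.7], 105, 0.1069) ('orange', [485.3, 29.3, 17.3, 7.3, 75.7], 12)
green
top ('grip', 1, [568.9, 31.4], 49, 0.1839) ('orange', [653.1, -8.6, 40.5, 6.6, 81.1], 69)
scene ('grip', 1, [569.3, 33.0], 142, 0.1809) ('grip', -1, [553.3, -82.4], 30, 0.1825) ('orange', [652.0, -39.2, 111.1, 4.0, 81.7], 63)
shift cm [-0.01 -0.01  0.39] turn [ 0.  0. -0.]
t 21.32 pos [ 0.5531 -0.0866  0.1579] F [-0.1 -0.8 -1.3] M [-0.15 -0.04 -0.01] open 0.105 gf 59.6 tz [[0.99, -0.143, -0.0], [-0.0, -0.001, -1.0]] q [-0.37  0.22  1.71 -0.    1.21  1.35]
```

```bash
python3 -m handwheel '[[[-1,0,0,0.1,0,0,0],[-1,0,0,0.1,0,0,0]]]'|egrep 'pos|force'; python3 -m handwheel '[[[-1,0,0,0.1,0,0,0],[-1,0,0,0.1,0,0,0]]]'|egrep 'pos|force'; python3 g.py .553 -.0865 .154 -8.2 0|tail -1
```

```text
eef_pos: [0.553, -0.0866, 0.1567]
wrist_force: [-0.1, 0.2, -2.1]
grasp_force: 59.6
eef_pos: [0.553, -0.0866, 0.1557]
wrist_force: [0.3, 0.2, -1.8]
grasp_force: 59.6
t 21.82 pos [ 0.553  -0.0866  0.1557] F [ 0.3  0.2 -1.8] M [-0.1   0.05  0.03] open 0.105 gf 59.6 tz [[0.99, -0.143, -0.0], [-0.0, -0.001, -1.0]] q [-0.37  0.23  1.71 -0.    1.2   1.35]
```

```bash
for i in 1; do python3 -m handwheel '[[[-1,0,0,0.1,0,0,0],[-1,0,0,0.1,0,0,0]]]'|egrep 'pos|wrist'; done; python3 -m handwheel '[[[-1,0,0,0.1,0,0,0],[-1,0,0,0.1,0,0,0]]]'|egrep 'pos|wrist'; python3 -m handwheel '[[[-1,0,0,0.1,0,0,0],[-1,0,0,0.1,0,0,0]]]'|egrep 'pos|wrist'; python3 m.py .5614 -.027 -8.2 .07; python3 g.py .553 -.0865 .154 -8.2 0|tail -1
```

```text
eef_pos: [0.553, -0.0866, 0.1547]
wrist_force: [0.3, 0.7, -1.9]
eef_pos: [0.553, -0.0866, 0.1537]
wrist_force: [-0.8, 0.3, -1.4]
eef_pos: [0.5532, -0.0868, 0.1531]
wrist_force: [-0.2, -0.8, -0.6]
blue
top
scene ('grip', -1, [578.2, 32.5], 107, 0.1065) ('orange', [485.7, 28.7, 11.4, 8.0, 78.7], 10)
green
top ('grip', 1, [568.9, 31.2], 52, 0.1793) ('orange', [653.8, -9.8, 38.3, 6.0, 81.5], 60)
scene ('grip', 1, [570.1, 33.1], 130, 0.1769) ('grip', -1, [553.2, -83.5], 26, 0.1753) ('orange', [652.2, -37.3, 103.2, 4.9, 80.6], 61)
t 22.77 pos [ 0.5533 -0.0867  0.1531] F [ 0.5 -0.   0.6] M [-0.08  0.02  0.01] open 0.107 gf 59.8 tz [[0.99, -0.143, 0.0], [0.0, -0.001, -1.0]] q [-0.37  0.23  1.72 -0.    1.2   1.35]
```

```bash
python3 -m handwheel '[[[-1,0,0,0.05,0,0,0],[-1,0,0,0.05,0,0,0],[-1,0,0,0.05,0,0,0]]]'|egrep 'pos|wrist'; python3 g.py .553 -.0865 .154 -8.2 0|tail -1
```

```text
eef_pos: [0.5533, -0.0868, 0.153]
wrist_force: [-2.9, -0.3, 5.7]
t 23.15 pos [ 0.5533 -0.0868  0.153 ] F [-2.9 -0.3  5.7] M [-0.02  0.42 -0.01] open 0.1 gf 60.7 tz [[0.99, -0.143, 0.0], [0.0, -0.001, -1.0]] q [-0.37  0.23  1.72 -0.    1.19  1.35]
```

```bash
python3 -m handwheel '[[[-1,0,0,-0.05,0,0,0],[-0.3,0,0,-0.05,0,0,0],[-0.3,0,0,-0.05,0,0,0],[-0.3,0,0,-0.05,0,0,0],[-0.2,0,0,-2,0,0,0],[0,0,0,-5,0,0,0],[0,0,0,-9,0,0,0],[0,0,6,-12,0,0,0],[0,-6,12,-12,0,0,0],[0,-10,18,-12,0,0,0]]]'
cat > f.py <<'E'
from h import *
from m import fit
print("blue");fit(np.array([.568,-.028]),np.radians(172),"blue",0,0,0,0)
print("green");fit(np.array([.5614,-.027]),np.radians(-8.2),"green",0,.07,0,0)
for n in("top","scene"):
  c=load(n);P=c["P"];hs=c["hsv"];th=np.radians(-8.2);e=np.array([np.cos(th),np.sin(th)]);f=np.array([-e[1],e[0]])
  d=P[...,:2]-[.5614,-.027];x=d@e*1e3;y=d@f*1e3;z=P[...,2]
  # green floor plane -> level
  m=mask(c,"green")&(abs(x)<65)&(abs(y)<33)&(z>.06)&(z<.09);A=np.c_[x[m],y[m],np.ones(m.sum())];k=np.linalg.lstsq(A,z[m]*1e3,rcond=None)[0];print(n,m.sum(),"floor slope mm/m",k[:2]*1000,"z",k[2],"med",np.median(z[m]))
  # collar corners (grey, green's collar ~ z .14)
  m=(hs[...,1]<70)&(z>.125)&(z<.16)&(abs(x)<110)&(abs(y)<75)
  A=np.c_[x[m],y[m],np.ones(m.sum())];k=np.linalg.lstsq(A,z[m]*1e3,rcond=None)[0];print("  rim slope",k[:2]*1000,k[2],m.sum())
  if n=="scene": a=c["frame"][170:300,225:365]
  else: b=c["frame"][170:300,280:420]
cv2.imwrite("pics/a7.png",np.hstack([cv2.resize(v,(400,371),interpolation=2) for v in(a,b)]))
E
python3 f.py; python3 g.py .45 -.3 .26 -8 |tail -1
```

```text
time_s: 24.4
eef_pos: [0.4517, -0.2266, 0.2727]
eef_rot: [0.001, 0.997, -0.071, 0.0]
wrist_force: [0.3, -1.2, -0.3]
opening: 0.5
grasp_force: 0.0
blue
top
scene ('grip', -1, [578.2, 32.2], 107, 0.1074) ('orange', [487.3, 30.8, 11.2, 10.0, 43.4], 10)
green
top ('grip', 1, [568.7, 31.4], 51, 0.1799) ('grip', -1, [551.2, -85.7], 90, 0.1791) ('orange', [649.1, -40.2, 104.0, 7.2, 82.1], 185)
scene ('grip', 1, [570.0, 33.4], 132, 0.1773) ('grip', -1, [552.8, -83.8], 94, 0.1764) ('orange', [651.9, -40.5, 105.6, 4.4, 81.5], 60)
top 964 floor slope mm/m [-0.03318831  1.88016148] z 76.44715831982154 med 0.07639204634664976
  rim slope [-7.50517034 -6.70827978] 140.0080042550457 1017
scene 230 floor slope mm/m [-1.90598245e-02  2.22644051e+01] z 75.64717152837599 med 0.07520275273965804
  rim slope [-16.39044599 -18.83993812] 137.44508710357647 759
t 24.7 pos [ 0.4532 -0.2251  0.2723] F [ 0.5 -0.2 -0.3] M [-0.02  0.03 -0.  ] open 0.5 gf 0.0 tz [[0.99, -0.142, 0.0], [0.0, -0.0, -1.0]] q [-0.7  -0.01  1.73 -0.    1.42  1.02]
```

View pics/a7.png

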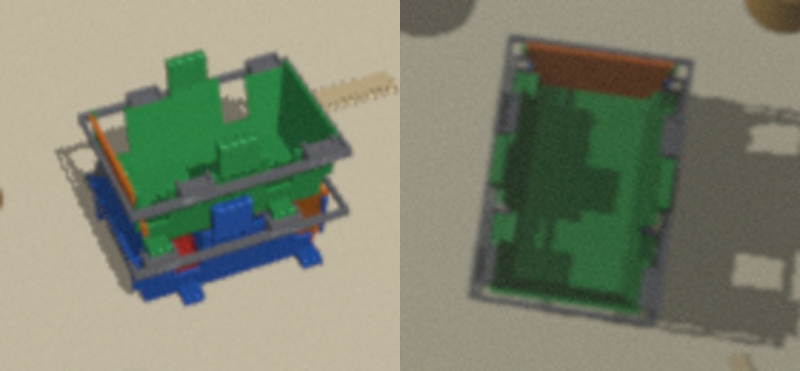

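```bash
python3 -m handwheel '[[[0,-3,6,-2,0,0,0],[0,-3,10,-2,0,0,0],[0,-3,10,-2,0,0,0],[0,-3,10,-2,0,0,0],[0,-3,10,-2,0,0,0],[0,-3,10,-2,0,0,0]]]'|head -2
python3 - <<'E'
from h import *
t=load("top");a=load("top",False)
for nm,bx in(("bell",(395,150,430,185)),("mug",(228,128,278,182)),("rul",(380,290,408,358)),("stap",(258,316,294,350))):
    d=cv2.absdiff(t["frame"],a["frame"])[bx[1]:bx[3],bx[0]:bx[2]];p,q=[np.median(c["P"][bx[1]:bx[3],bx[0]:bx[2]].reshape(-1,3),0) for c in(t,a)];print(nm,d.mean(),np.round(p-q,4))
E
```

```text
time_s: 25.45
eef_pos: [0.4093, -0.3192, 0.2922]
bell 4.199727891156463 [-0.      0.0002 -0.0005]
mug 4.0781481481481485 [-0.      0.0001 -0.0001]
rul 4.7351190476190474 [0.     0.0001 0.    ]
stap 3.8281590413943354 [-0.      0.0003 -0.0003]
```

The green tote sits level on the blue one, with its feet in the collar pockets (left crop (150,240) and (285,205)) and the orange ends opposed. The bystanders have not moved.

```bash
python3 -c "
from bench import ctrl
print(ctrl.hand_in())"
```

```text
the job is handed in; nothing more can be done
None
```

The job is handed in at about 25 s on the robot clock: the three pieces are in the blue tote, the tray is flat on the desk, and the green tote is stacked level and home (70 mm, orange ends opposite) and let go, with the mug, bell, staple remover and ruler unmoved.

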